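Roll the longer bearing sleeve up the ramp and hold it on its stop

TASK

Two bearing sleeves lie at the foot of a two-lane test ramp. With the fingertips, slowly push the longer sleeve up its own lane until it is against the end stop with the sprung plunger pushed fully in, without letting it run back, and finish while still holding it there with the fingers. Only push it: do not lift or carry it, and leave the shorter sleeve and the things standing round the ramp where they are.

Things in the scene. Friction and masses are not known exactly. Their poses are not given: they have to be found in the camera images.
- ramp: Fixed two-lane aluminium test ramp on a grey base, 215 x 160 mm. Origin: centre of its underside, on the worktop; x points up the slope (horizontal), y left across the lanes, z up. The deck rises toward +x at 8 degrees, its surface 31 mm up at x = 0. Lanes 66 mm wide, centre lines at y = +37 and -37 mm, between ribs 8 mm high. At the foot (x = -86 mm) a bar 6 mm high keeps the sleeves on.
- stop_left (a point): Point on the face of the dark end-stop plate, on the plunger's axis, 22 mm above the deck, at the top of the left (+y) lane: ramp frame x = 78, y = 37, z = 64 mm. The plate is square to the deck, 14 mm thick, 40 mm high above the deck. The plunger, 14 mm across, sticks out 6 mm from this point toward the foot. A sleeve fully home has its centre 22 mm down the slope from here.
- stop_right (a point): The same for the right (-y) lane: ramp frame x = 78, y = -37, z = 64 mm.
- sleeve_long: The longer of two plain steel sleeves: 44 mm diameter, 60 mm long, shallow 28 mm bores, 0.2 to 0.45 kg, smooth, rolls freely: let go on the deck it runs back. Origin: its centre; y is its axis, across the lane. It lies in either lane. In the ramp's frame its centre is at x = -72, z = 43 mm at the start (resting on the foot bar) and x = 56, z = 61 mm when home against the stop.
- sleeve_short: The shorter sleeve, the same but 36 mm long (44 mm diameter), at the foot of the other lane. Origin: its centre, y its axis. To be left where it lies.
- plunger_left (a joint): Travel of the sprung plunger in the stop of the left (+y) lane, in m: 0 out, 0.006 fully in (flush with the stop plate). Its spring gives 0.4 N at the start and 1.6 N fully in (with friction, a push of 3 to 5 N by the fingers on the sleeve), and it moves the sleeve back as soon as the push slackens: keep pressing with 5 to 12 N.
- plunger_right (a joint): The same for the right (-y) lane.
- gauge_block: Bystander: loose aluminium cube, 30 mm, to the left of the ramp. Origin: centre of its underside.
- salt_jar: Bystander: loose small jar with a pale cap, 35 mm diameter, 52 mm high, to the left of the ramp's foot. Origin: centre of its underside.
- film_can: Bystander: loose small dark jar with a grey cap, 33 mm diameter, 50 mm high, behind the ramp's stop. Origin: centre of its underside.
Not all that is in view belongs to the job. Leave any orange or turquoise look-alike of the sleeve_long alone.

How it is judged:
At the end, for the whole second after the job is handed in: The longer sleeve lies in its lane, square to it (within 0.12 rad) and at rest, against the end stop (within about 3 mm along the slope) with that lane's plunger in by more than 4 of its 6 mm, and the fingers still press on it (more than 0.3 N); the shorter sleeve is where it was (10 mm) (x of sleeve_long in the frame of ramp between 0.0534 and 0.0604 m and z of sleeve_long in the frame of ramp between 0.056 and 0.069 m and angle between the y axis of sleeve_long and the y axis of ramp, either way round below 0.12 rad and ((y of sleeve_long in the frame of ramp above 0.02 m and value of joint plunger_left above 0.004 m) or (y of sleeve_long in the frame of ramp below -0.02 m and value of joint plunger_right above 0.004 m)) and contact force between the fingers and sleeve_long above 0.3 N and linear speed of sleeve_long below 0.02 m/s and distance of sleeve_short from where it was at the start of the episode below 0.01 m); the arm keeps its last pose, push and grip.
It fails at once if the longer sleeve runs back or is pushed hurriedly (faster than 0.25 m/s) (linear speed of sleeve_long above 0.25 m/s).
It fails at once if the longer sleeve is lifted off the deck (more than about 10 mm) ((x of sleeve_long in the frame of ramp below -0.02 m and z of sleeve_long in the frame of ramp above 0.062 m) or z of sleeve_long in the frame of ramp above 0.073 m).
It fails at once if the shorter sleeve is moved (more than 10 mm) (distance of sleeve_short from where it was at the start of the episode above 0.01 m).
It fails at once if a bystander beside the ramp is moved (more than 15 mm) (distance of any of gauge_block, salt_jar, film_can from where it was at the start of the episode above 0.015 m).
It also fails if it takes over 38 s, if anything falls off the work surface, if the arm or the gripper's body presses on something with over 40 N, if the wrist force passes 120 N, or if a joint passes its speed limit or range.

ROBOT

A 7-joint arm with a two-finger parallel gripper is mounted at the origin on a cart in front of the work surface, level with it; the furniture and walls round the work are solid. World frame = base frame: x ahead of the robot, y to its left, z up, the work surface at z = 0. Lengths are in m, angles in rad, forces in N, time in s.
With the tool pointing down it reaches from about 0.35 to 0.9 m from the base axis. Payload 8.1 kg.
Tool frame: the origin (TCP) lies where the fingers leave the gripper's body, on its centre line; the fingertips stand 73 mm ahead of it and the grasp point (between the pads) lies 54 mm ahead of it; z points along the fingers, y is the line along which they close (so a half turn about z gives the same grasp; the last joint's range is limited). The gripper opens to 85 mm and grips with 20 to 120 N. Pads are 22 mm wide; open, the fingers measure 114 mm over their backs; the gripper's body (76 mm by 85 mm) begins 54 mm behind the grasp point. The pads swing forward as they close: fully open they stand 13 mm farther back than shut.
Start: joints at [-1.253, 0.434, 0.025, 1.573, -0.012, 1.134, -0.075], TCP at [0.255, 0.57, 0.304] pointing down, gripper open.
Joint ranges: [-2.62, 2.62], [-0.44, 2.09], [-1.27, 1.32], [0.08, 2.57], [-1.32, 4.46], [0.12, 2], [-2.74, 2.74]. Speed limits (rad/s): [2.22, 2.22, 3.01, 3.01, 3.14, 3.14, 3.14].

INTERFACE

Orientations are given as a unit quaternion [w, x, y, z].
In Python, from cell import * gives the robot as it stands.
- The arm moves only by the tool apply_moves, never from a script. Its argument "steps" is a list that holds one entry, the list of rows, each a list of 5 numbers: the closure, from 0 (fully open) to 1 (shut), then the shift along the tool's x, y, z in cm, then the turn about the tool's z in units of 6 degrees (1.0 is 6 degrees). A call has exactly 8 rows; each row is the pose to reach, as a shift and turn from the pose commanded when the call began, along the tool's axes at that moment; what a row does not reach only later rows make up. A row lasts 1/10 s, in which the tool goes at most 50 mm and 8.59 degrees, less where a joint would pass 70% of its speed; a pose out of reach is approached as far as the arm can. A call with a gripper value outside its range is refused whole. The fingers move at their own pace and stop on an object; "force" is the grip in N (left out, the last holds). Time passes only in rows, so rows that repeat a pose let the fingers close, or fill a call up. It gives the time, the measured TCP pose, the force, the opening and the grip force at its end, in the units of the state.
- state(): the state, without advancing time (a new reading comes with each control period).
- camera(name): name is "side" or "top" or "wrist"; returns a dict with "pixels" (400x640x3 uint8, red, green, blue), "z_map" (400x640 float32, m along the optical axis (not along the pixel's ray), 0 where there is no reading), "intrinsics" (3x3 intrinsics, pixels), "eye" and "rotation" of the camera in the world. Camera axes: x right, y up, looking along -z (the intrinsics and any distortion apply to the point x, -y, -z); pixel columns grow to the right and rows downward; lengths in m; the calibration is good to about 2 mm. The wrist camera is an equidistant fisheye: a pixel r from the principal point sees the ray r / f radians off the axis. A picture is of the moment at which its call begins.
- sign_off(): hands the job in; it is judged then, once.
The state is a dict: "time": time; "joint_pos": joint angles; "qd": joint speeds; "tau": joint torques, N m; "eef_pos": TCP position; "orientation": TCP orientation; "ft_force": force on the tool from outside, world axes, zero at the start; "torque": the same for the moment, N m; "opening": opening from 0.0 (shut) to 1.0 (fully open); "grasp_force": force on a finger pad.
Only numpy, scipy, OpenCV 4.12 (cv2) and the standard library are available. Lean on these libraries where they do the work, as an engineer would, in place of code of your own. Each camera call takes 0.05 s, during which the arm holds its last target. There are 200 camera calls.

## Working session

There is one attempt and no reset: what is moved stays moved. The work goes in short steps, Python scripts to look and compute and a tool call to move; the robot and the scene stay as the last step left them, time stands still between calls to the robot, and variables do not carry over. Pictures are saved under pics/ and viewed, at most 10 in all, crops included, and the job is handed in when it is done.

Besides the shell and the picture viewer there is one more tool, called after "Request:" by a JSON object that holds its "name" and its "arguments", one argument or row to a line. apply_moves: Moves the arm, as the interface text tells. Its arguments: {"type":"object","properties":{"steps":{"type":"array","items":{"type":"array","items":{"type":"array","items":{"type":"number"}}}},"force":{"type":"number"}},"required":["steps"]}

```bash
mkdir -p pics; python3 - <<'E'
from cell import *
import cv2,numpy as np,pickle
s=state();print({k:np.round(v,3) for k,v in s.items()})
D={}
for n in("top","side","wrist"):
    c=camera(n);D[n]=c;print(n,np.round(c["intrinsics"],1).tolist(),np.round(c["eye"],3),np.round(c["rotation"],3).tolist(),[k for k in c])
    
pickle.dump(D,open("v0.pkl","wb"))
a=[D[n]["pixels"][:,:,::-1] for n in("top","side")]
cv2.imwrite("pics/top.png",a[0]);cv2.imwrite("pics/side.png",a[1])
E
```

```text
{'time': np.float64(0.0), 'joint_pos': array([-1.253,  0.435,  0.025,  1.574, -0.012,  1.134, -0.075]), 'qd': array([-0.001,  0.   , -0.   ,  0.   , -0.001,  0.001, -0.003]), 'tau': array([ 0.0000e+00, -6.7046e+01,  1.0250e+00, -3.1620e+01,  1.5000e-02,
        1.2000e-02, -0.0000e+00]), 'eef_pos': array([0.255, 0.57 , 0.303]), 'orientation': array([-0.   ,  0.209,  0.978, -0.001]), 'ft_force': array([-0.09 ,  0.549,  0.533]), 'torque': array([-0.044, -0.026,  0.024]), 'grasp_force': np.float64(0.0), 'opening': np.float64(1.0)}
top [[386.3, 0.0, 314.4], [0.0, 386.3, 203.3], [0.0, 0.0, 1.0]] [0.405 0.121 0.957] [-0.697, -0.051, 0.065, 0.713] ['pixels', 'z_map', 'intrinsics', 'eye', 'rotation']
side [[417.7, 0.0, 316.3], [0.0, 417.7, 198.8], [0.0, 0.0, 1.0]] [ 0.178 -0.118  0.848] [0.853, 0.227, -0.117, -0.456] ['pixels', 'z_map', 'intrinsics', 'eye', 'rotation']
wrist [[309.7, 0.0, 317.5], [0.0, 309.7, 196.4], [0.0, 0.0, 1.0]] [0.187 0.601 0.373] [0.83, -0.126, -0.081, 0.538] ['pixels', 'z_map', 'intrinsics', 'eye', 'rotation']
```

View pics/top.png

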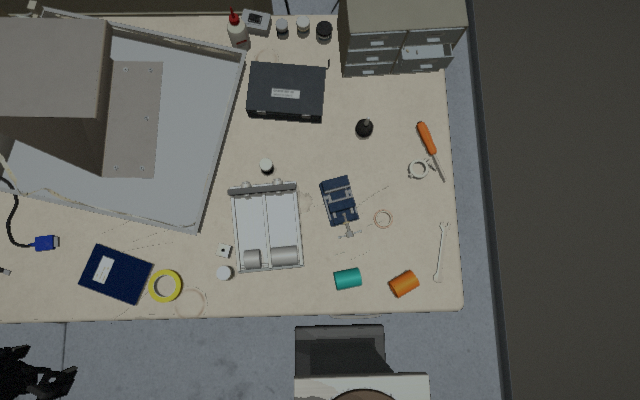

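View pics/side.png

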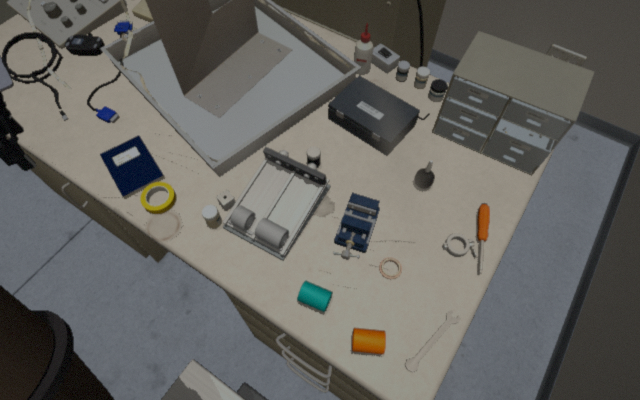

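Top view: the ramp runs up the picture, with the dark stop at (262,187). The short sleeve is in the left lane at (252,258) and the long one in the right lane at (285,255). There are turquoise and orange look-alikes at (348,279) and (404,284), off the ramp. The candidates for the long sleeve are grey (285,255), turquoise and orange. The grey steel one in the right lane fits the description. Next I'll measure it and confirm in a crop.

```bash
cat > h.py <<'E'
import numpy as np,cv2,pickle
from scipy.spatial.transform import Rotation as R
def rot(c):
    q=np.array(c["rotation"]); 
    return R.from_quat(np.r_[q[1:],q[0]]).as_matrix() if q.size==4 else q
def cloud(c):
    K=c["intrinsics"];z=c["z_map"];v,u=np.mgrid[:400,:640]
    P=np.stack([(u-K[0,2])/K[0,0]*z,-(v-K[1,2])/K[1,1]*z,-z],-1)
    return P@rot(c).T+c["eye"]
def ray(c,u,v,h):
    K=c["intrinsics"];d=rot(c)@np.array([(u-K[0,2])/K[0,0],-(v-K[1,2])/K[1,1],-1]);return c["eye"]+d*(h-c["eye"][2])/d[2]
def proj(c,P):
    K=c["intrinsics"];p=(np.asarray(P)-c["eye"])@rot(c);return K[0,0]*p[...,0]/-p[...,2]+K[0,2],-K[1,1]*p[...,1]/-p[...,2]+K[1,2]
E
python3 - <<'E'
from h import *
D=pickle.load(open("v0.pkl","rb"))
for n,box in(("top",(225,308,172,278)),("side",(220,335,140,260))):
    c=D[n];P=cloud(c);u0,u1,v0,v1=box;m=np.zeros((400,640),bool);m[v0:v1,u0:u1]=1
    Z=P[...,2];print(n,"table z",np.median(Z[280:300,200:330]) if n=="top" else np.median(Z[250:270,150:200]))
    m&=(Z>.012)&(Z<.12)
    k,l,st,ce=cv2.connectedComponentsWithStats(m.astype(np.uint8));i=1+np.argmax(st[1:,4]);m=l==i
    r=cv2.minAreaRect(P[m][:,:2].astype(np.float32)*1000);print("rect mm",r,m.sum())
    # stop: the highest
    s=m&(Z>.066); print("stop rect",cv2.minAreaRect(P[s][:,:2].astype(np.float32)*1000),P[s][:,2].max(),s.sum())
a=D["top"]["pixels"][165:285,215:415,::-1];a=cv2.resize(a,None,fx=4,fy=4,interpolation=cv2.INTER_CUBIC)
cv2.imwrite("pics/topcrop.png",cv2.convertScaleAbs(a,alpha=1.2))
E
```

```text
top table z 0.00010350217394083927
rect mm ((507.1321105957031, 217.6624755859375), (203.05128479003906, 160.23818969726562), 4.334767818450928) 5632
stop rect ((516.9024047851562, 219.82232666015625), (185.18675231933594, 156.7482147216797), 3.09283447265625) 0.08775457892651772 627
side table z -0.7231319409457141
rect mm ((535.1102294921875, 240.33493041992188), (264.494140625, 203.379150390625), 3.9686384201049805) 6675
stop rect ((515.7256469726562, 219.728759765625), (186.14712524414062, 157.3824462890625), 3.095125198364258) 0.08696478975643229 687
```

View pics/topcrop.png

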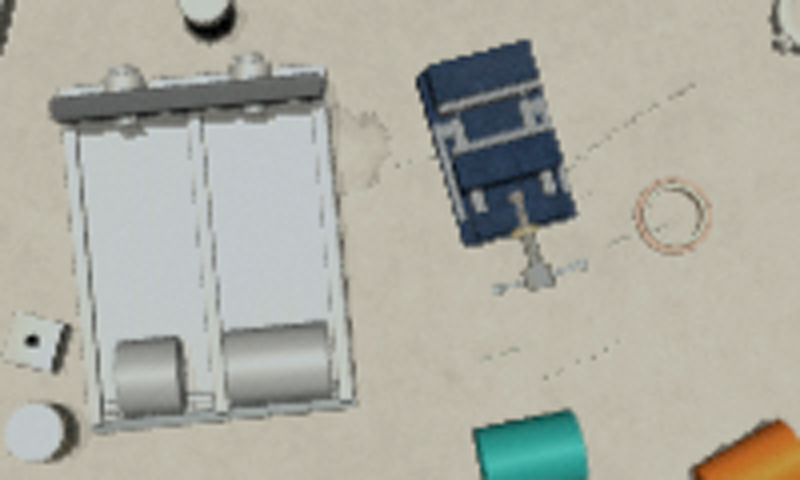

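The crop shows the longer grey sleeve in the right lane at crop (277,365), and the shorter one in the left lane at (150,375). Turquoise and orange are off the ramp. Now I'll fit the sleeve, the stop and the ramp's yaw in both views.

```bash
python3 - <<'E'
from h import *
from scipy.optimize import least_squares
D=pickle.load(open("v0.pkl","rb"))
C={n:cloud(D[n]) for n in("top","side")}
# yaw from deck slope normal: deck points in right lane
y0=np.radians(4.2);O=np.array([.51,.218,0])
def loc(P,yaw,O): return (P-O)@R.from_euler('z',yaw).as_matrix()
for n in C:
    P=C[n].reshape(-1,3);L=loc(P,y0,O)
    k=(abs(L[:,0])<.04)&(abs(abs(L[:,1])-.037)<.022)&(L[:,2]>.015)&(L[:,2]<.06)
    A=np.c_[P[k][:,:2],np.ones(k.sum())];p=np.linalg.lstsq(A,P[k][:,2],rcond=None)[0]
    print(n,"deck slope deg",np.degrees(np.arctan(np.hypot(*p[:2]))),"dir",np.degrees(np.arctan2(p[1],p[0])),"z at O",p@[O[0],O[1],1])
    for nm,sy in(("long",-.037),("short",.037)):
        k=(abs(L[:,0]+.07)<.04)&(abs(L[:,1]-sy)<.034)&(L[:,2]>.042)&(L[:,2]<.08)
        Q=P[k]
        f=lambda t:np.hypot((Q[:,0]-t[0])*np.cos(t[2])+(Q[:,1]-O[1]-sy)*np.sin(t[2]),Q[:,2]-t[1])-.022
        t=least_squares(f,[.44,.043,y0],loss='soft_l1',f_scale=.002).x
        a=(Q[:,:2]-[t[0],O[1]+sy])@[-np.sin(t[2]),np.cos(t[2])]
        lo,hi=np.percentile(a,[.5,99.5]);m=(lo+hi)/2;c=np.array([t[0]-m*np.sin(t[2]),O[1]+sy+m*np.cos(t[2])])
        print(nm,"centre",c.round(4),"z",t[1].round(4),"yaw",np.degrees(t[2]).round(2),"len",(hi-lo).round(4),k.sum(),"local",loc(np.r_[c,0],y0,O).round(4))
    k=(abs(L[:,0]-.08)<.03)&(L[:,2]>.072)&(L[:,2]<.1)&(abs(L[:,1])<.085);print("stop top rect",cv2.minAreaRect(P[k][:,:2].astype(np.float32)*1000),k.sum(),loc(P[k],y0,O).min(0),loc(P[k],y0,O).max(0))
E
```

```text
top deck slope deg 7.910547864960927 dir 3.5817642363223006 z at O 0.03197814134255915
long centre [0.4338 0.1744] z 0.0426 yaw 4.4 len 0.0588 490 local [-0.0792 -0.0379  0.    ]
short centre [0.4281 0.2482] z 0.0425 yaw 4.0 len 0.0352 303 local [-0.0795  0.0362  0.    ]
stop top rect ((593.2896118164062, 224.02175903320312), (30.116479873657227, 156.84274291992188), 4.306238651275635) 532 [ 0.06833477 -0.07851932  0.07230702] [0.09862205 0.07831793 0.08775458]
side deck slope deg 8.006969547988728 dir 4.57585419366683 z at O 0.03193867876897237
long centre [0.433  0.1741] z 0.0424 yaw 4.54 len 0.0593 579 local [-0.08   -0.0381  0.    ]
short centre [0.4271 0.2483] z 0.0422 yaw 3.8 len 0.0372 348 local [-0.0804  0.0363  0.    ]
stop top rect ((591.978515625, 224.0089111328125), (31.025516510009766, 157.45419311523438), 4.725274085998535) 561 [ 0.06657912 -0.07878419  0.07207591] [0.09809541 0.0786608  0.08696479]
```

The long sleeve's centre is at about (0.4334, 0.1743, 0.0425) and the ramp's yaw is about 4.3°. The two views agree, and the z, length and 8° slope match the text. I'll move to behind the foot with the tool's -x pointing up the ramp.

Request:
{"name": "apply_moves", "arguments": {
  "steps": [
    [[0.1, -3, -3.3, 0, -0.6], [0.3, -6, -6.6, 0, -1.2], [0.4, -9, -9.9, 0, -1.8], [0.6, -12, -13.2, 0, -2.4], [0.6, -15, -16.5, 0, -3], [0.6, -18, -19.8, 0, -3.6], [0.6, -21, -23.1, 0, -4.2], [0.6, -24, -26.4, 0, -4.7]]
  ],
  "force": 30
}}

```text
time: 0.95
eef_pos: [0.3667, 0.2296, 0.3039]
orientation: [0.0, -0.037, 0.999, 0.0]
ft_force: [1.3, 0.0, 0.3]
opening: 0.4
grasp_force: 0.0
```

```bash
cat >> h.py <<'E'
from cell import state
Y=np.radians(4.3); S=np.array([.4334,.1743,.0425])
def rep():
    s=state();q=s["orientation"];M=R.from_quat(np.r_[q[1:],q[0]]).as_matrix();p=np.array(s["eef_pos"])
    f=R.from_euler('z',Y).as_matrix().T
    print("t",round(float(s["time"]),2),"TCP",p.round(4),"tool yaw-target deg",np.degrees(np.arctan2(M[1,0],M[0,0])-Y).round(2),"M[:,2]",M[:,2].round(3),"rel sleeve0 in ramp axes mm",(f@(p-S)*1000).round(1),"F ramp axes",(f@s["ft_force"]).round(2),"open",round(float(s["opening"]),3),"gf",round(float(s["grasp_force"]),2))
    return s,M,p
E
python3 - <<'E'
from h import *
s,M,p=rep()
T=S+R.from_euler('z',Y).as_matrix()@[-.048,0,0];T[2]=.104
print("shift cm",(M.T@(T-p)*100).round(2))
E
```

```text
t 0.95 TCP [0.3667 0.2296 0.3039] tool yaw-target deg -180.06 M[:,2] [ 0.  0. -1.] rel sleeve0 in ramp axes mm [-62.4  60.1 261.4] F ramp axes [ 1.28 -0.05  0.29] open 0.4 gf 0.0
shift cm [-1.44 -6.01 19.99]
```

Request:
{"name": "apply_moves", "arguments": {
  "steps": [
    [[0.6, 0, -3, 1, 0], [0.6, 0, -6, 4, 0], [0.6, 0, -6, 8, 0], [0.6, 0, -6, 12, 0], [0.6, 0, -6, 15, 0], [0.6, 0, -6, 17, 0], [0.6, 0, -6, 17, 0], [0.6, 0, -6, 17, 0]]
  ]
}}

```text
time: 1.75
eef_pos: [0.3708, 0.1716, 0.1341]
orientation: [-0.0, -0.036, 0.999, -0.0]
ft_force: [0.4, -0.4, 0.9]
opening: 0.398
grasp_force: 0.0
```

```bash
python3 - <<'E'
from h import *
from cell import camera
rep();
w=camera("wrist");s=camera("side")
a=np.hstack([cv2.resize(w["pixels"],(480,300)),cv2.resize(s["pixels"][120:270,180:340],(320,300))])[:,:,::-1]
cv2.imwrite("pics/w1.png",a)
E
```

```text
t 1.75 TCP [0.3708 0.1716 0.1341] tool yaw-target deg -180.22 M[:,2] [-0.001 -0.    -1.   ] rel sleeve0 in ramp axes mm [-62.6   2.   91.6] F ramp axes [ 0.35 -0.46  0.92] open 0.398 gf 0.0
```

View pics/w1.png

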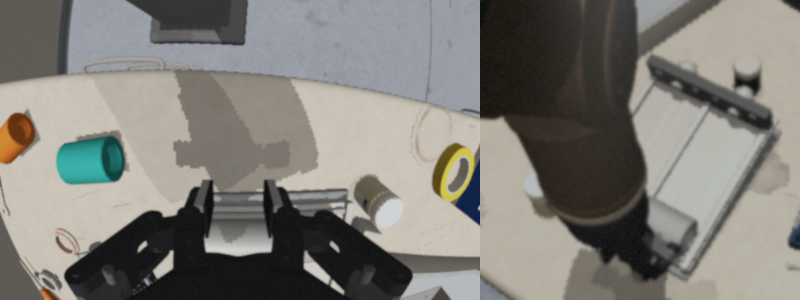

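The wrist view (inverted) shows the sleeve centred between the fingers at about (238,225), with the fingers behind it and clear of the jar at (380,205). I'll narrow the gap a little, descend and approach.

Request:
{"name": "apply_moves", "arguments": {
  "steps": [
    [[0.7, 0, -0.2, 0.5, 0], [0.7, 0, -0.2, 1.5, 0], [0.7, 0, -0.2, 2.5, 0], [0.7, 0, -0.2, 3, 0], [0.7, -0.7, -0.2, 3, 0], [0.7, -1.3, -0.2, 3, 0], [0.7, -1.6, -0.2, 3, 0], [0.7, -1.8, -0.2, 3, 0]]
  ]
}}

```text
time: 2.65
eef_pos: [0.3897, 0.171, 0.1041]
orientation: [0.0, -0.035, 0.999, 0.0]
ft_force: [-0.7, 1.0, -0.4]
opening: 0.302
grasp_force: 0.0
```

Request:
{"name": "apply_moves", "arguments": {
  "steps": [
    [[0.7, -0.15, 0, 0, 0], [0.7, -0.3, 0, 0, 0], [0.7, -0.5, 0, 0, 0], [0.7, -0.7, 0, 0, 0], [0.7, -0.9, 0, 0, 0], [0.7, -1.1, 0, -0.03, 0], [0.7, -1.3, 0, -0.06, 0], [0.7, -1.5, 0, -0.1, 0]]
  ]
}}

```text
time: 3.45
eef_pos: [0.4037, 0.1719, 0.1049]
orientation: [-0.0, -0.036, 0.999, -0.0]
ft_force: [-1.3, 0.0, 1.6]
opening: 0.301
grasp_force: 0.5
```

```bash
python3 - <<'E'
from h import *
from cell import camera
rep();
w=camera("wrist");t=camera("top")
a=np.hstack([cv2.resize(w["pixels"][200:400,170:490],(480,300)),cv2.resize(t["pixels"][175:285,215:332],(320,300))])[:,:,::-1]
cv2.imwrite("pics/w2.png",a)
E
```

```text
t 3.45 TCP [0.4037 0.1719 0.1049] tool yaw-target deg -180.21 M[:,2] [-0.001 -0.    -1.   ] rel sleeve0 in ramp axes mm [-29.7  -0.2  62.4] F ramp axes [-1.34  0.14  1.61] open 0.301 gf 0.52
```

View pics/w2.png

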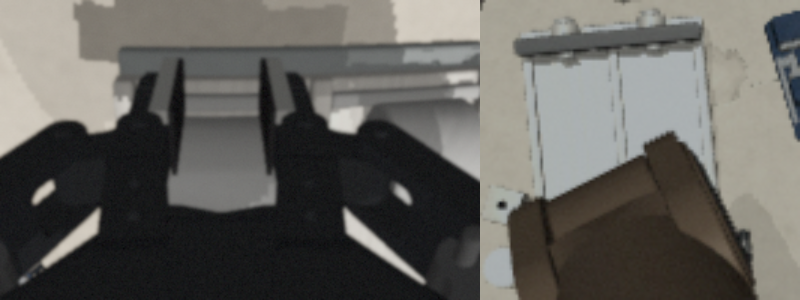

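The fingers are at the back of the sleeve and square to it, and the first contact force shows. Now I'll push at 40 mm/s along the 8° line.

Request:
{"name": "apply_moves", "arguments": {
  "steps": [
    [[0.7, -0.3, 0, -0.04, 0], [0.7, -0.7, 0, -0.1, 0], [0.7, -1.1, 0, -0.15, 0], [0.7, -1.5, 0, -0.21, 0], [0.7, -1.9, 0, -0.27, 0], [0.7, -2.3, 0, -0.32, 0], [0.7, -2.7, 0, -0.38, 0], [0.7, -3.1, 0, -0.44, 0]]
  ]
}}

```text
time: 4.35
eef_pos: [0.4351, 0.1742, 0.1093]
orientation: [-0.0, -0.036, 0.999, -0.0]
ft_force: [-1.7, 0.4, 0.6]
opening: 0.304
grasp_force: 0.5
```

Request:
{"name": "apply_moves", "arguments": {
  "steps": [
    [[0.7, -0.4, 0, -0.06, 0], [0.7, -0.8, 0, -0.11, 0], [0.7, -1.2, 0, -0.17, 0], [0.7, -1.6, 0, -0.22, 0], [0.7, -2.0, 0, -0.28, 0], [0.7, -2.4, 0, -0.34, 0], [0.7, -2.8, 0, -0.39, 0], [0.7, -3.1, 0, -0.44, 0]]
  ]
}}

```text
time: 5.15
eef_pos: [0.4662, 0.1764, 0.1138]
orientation: [0.0, -0.036, 0.999, 0.0]
ft_force: [-0.2, 0.1, 1.2]
opening: 0.296
grasp_force: 0.5
```

```bash
python3 - <<'E'
from h import *
from cell import camera
rep();
w=camera("wrist");t=camera("top");s=camera("side")
a=np.hstack([cv2.resize(w["pixels"][200:400,170:490],(480,300)),cv2.resize(s["pixels"][120:270,180:340],(320,300))])[:,:,::-1]
cv2.imwrite("pics/w3.png",a)
E
```

```text
t 5.15 TCP [0.4662 0.1764 0.1138] tool yaw-target deg -180.22 M[:,2] [ 0.  0. -1.] rel sleeve0 in ramp axes mm [32.8 -0.3 71.3] F ramp axes [-0.21  0.14  1.15] open 0.296 gf 0.52
```

View pics/w3.png

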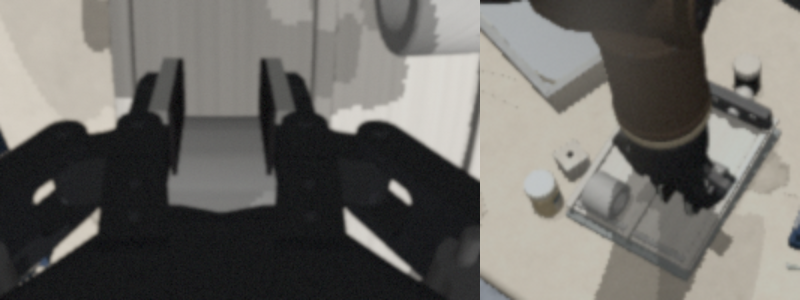

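The sleeve is travelling square ahead of the fingers (between the pads at (220,150)), and the short sleeve is still at the foot. I'll carry on and slow down near the plunger.

Request:
{"name": "apply_moves", "arguments": {
  "steps": [
    [[0.7, -0.3, 0, -0.04, 0], [0.7, -0.7, 0, -0.1, 0], [0.7, -1.1, 0, -0.15, 0], [0.7, -1.5, 0, -0.21, 0], [0.7, -1.9, 0, -0.27, 0], [0.7, -2.3, 0, -0.32, 0], [0.7, -2.7, 0, -0.38, 0], [0.7, -3.1, 0, -0.44, 0]]
  ]
}}

```text
time: 6.1
eef_pos: [0.497, 0.1786, 0.1181]
orientation: [-0.0, -0.036, 0.999, -0.0]
ft_force: [-0.6, -0.4, 0.8]
opening: 0.298
grasp_force: 0.5
```

Request:
{"name": "apply_moves", "arguments": {
  "steps": [
    [[0.7, -0.3, 0, -0.04, 0], [0.7, -0.6, 0, -0.08, 0], [0.7, -0.9, 0, -0.13, 0], [0.7, -1.2, 0, -0.17, 0], [0.7, -1.4, 0, -0.2, 0], [0.7, -1.6, 0, -0.22, 0], [0.7, -1.8, 0, -0.25, 0], [0.7, -2.0, 0, -0.28, 0]]
  ]
}}

```text
time: 6.9
eef_pos: [0.5166, 0.1801, 0.1209]
orientation: [-0.0, -0.036, 0.999, 0.0]
ft_force: [-1.7, -0.0, -0.1]
opening: 0.295
grasp_force: 0.5
```

Request:
{"name": "apply_moves", "arguments": {
  "steps": [
    [[0.7, -0.1, 0, -0.01, 0], [0.7, -0.2, 0, -0.03, 0], [0.7, -0.3, 0, -0.04, 0], [0.7, -0.4, 0, -0.06, 0], [0.7, -0.5, 0, -0.07, 0], [0.7, -0.6, 0, -0.08, 0], [0.7, -0.6, 0, -0.08, 0], [0.7, -0.6, 0, -0.08, 0]]
  ]
}}

```text
time: 7.7
eef_pos: [0.5227, 0.1804, 0.1217]
orientation: [0.0, -0.036, 0.999, 0.0]
ft_force: [-0.1, 0.5, 0.7]
opening: 0.3
grasp_force: 0.1
```

```bash
python3 -c "
from h import *
rep()"
```

```text
t 7.7 TCP [0.5227 0.1804 0.1217] tool yaw-target deg -180.22 M[:,2] [ 0.  0. -1.] rel sleeve0 in ramp axes mm [89.5 -0.6 79.2] F ramp axes [-0.08  0.54  0.71] open 0.3 gf 0.12
```

Request:
{"name": "apply_moves", "arguments": {
  "steps": [
    [[0.7, -0.05, 0, -0.01, 0], [0.7, -0.1, 0, -0.01, 0], [0.7, -0.15, 0, -0.02, 0], [0.7, -0.2, 0, -0.03, 0], [0.7, -0.25, 0, -0.03, 0], [0.7, -0.3, 0, -0.04, 0], [0.7, -0.3, 0, -0.04, 0], [0.7, -0.3, 0, -0.04, 0]]
  ]
}}

```text
time: 8.5
eef_pos: [0.5255, 0.1807, 0.1221]
orientation: [-0.0, -0.036, 0.999, 0.0]
ft_force: [-3.4, 0.9, 1.3]
opening: 0.301
grasp_force: 1.6
```

Request:
{"name": "apply_moves", "arguments": {
  "steps": [
    [[0.7, -0.05, 0, -0.01, 0], [0.7, -0.1, 0, -0.01, 0], [0.7, -0.15, 0, -0.02, 0], [0.7, -0.2, 0, -0.03, 0], [0.7, -0.2, 0, -0.03, 0], [0.7, -0.2, 0, -0.03, 0], [0.7, -0.2, 0, -0.03, 0], [0.7, -0.2, 0, -0.03, 0]]
  ]
}}

```text
time: 9.3
eef_pos: [0.5276, 0.1808, 0.1224]
orientation: [0.0, -0.036, 0.999, 0.0]
ft_force: [-2.4, 0.3, 1.1]
opening: 0.3
grasp_force: 1.3
```

```bash
python3 - <<'E'
from h import *
from cell import camera
rep();
w=camera("wrist");t=camera("top");s=camera("side")
pickle.dump({"side":s,"top":t,"wrist":w},open("v4.pkl","wb"))
a=np.hstack([cv2.resize(t["pixels"][150:270,220:348],(320,300)),cv2.resize(s["pixels"][120:245,180:380],(480,300))])[:,:,::-1]
cv2.imwrite("pics/w4.png",a)
E
```

```text
t 9.3 TCP [0.5276 0.1808 0.1224] tool yaw-target deg -180.21 M[:,2] [ 0.  0. -1.] rel sleeve0 in ramp axes mm [94.4 -0.6 79.9] F ramp axes [-2.36  0.49  1.11] open 0.3 gf 1.34
```

View pics/w4.png

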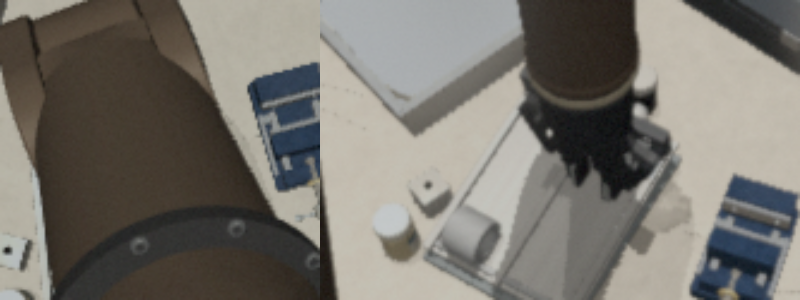

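The cameras are blocked by the arm, and the short sleeve is undisturbed at side crop (470,235). Force is building on the plunger, so I'll creep on until it jumps at the stop.

Request:
{"name": "apply_moves", "arguments": {
  "steps": [
    [[0.7, -0.05, 0, -0.01, 0], [0.7, -0.1, 0, -0.01, 0], [0.7, -0.15, 0, -0.02, 0], [0.7, -0.15, 0, -0.02, 0], [0.7, -0.15, 0, -0.02, 0], [0.7, -0.15, 0, -0.02, 0], [0.7, -0.15, 0, -0.02, 0], [0.7, -0.15, 0, -0.02, 0]]
  ]
}}

```text
time: 10.25
eef_pos: [0.529, 0.1809, 0.1226]
orientation: [-0.0, -0.036, 0.999, 0.0]
ft_force: [-4.9, -0.9, 1.1]
opening: 0.304
grasp_force: 2.1
```

```bash
python3 -c "
from h import *
rep()"
```

```text
t 10.25 TCP [0.529  0.1809 0.1226] tool yaw-target deg -180.22 M[:,2] [-0.  0. -1.] rel sleeve0 in ramp axes mm [95.8 -0.6 80.1] F ramp axes [-4.9  -0.53  1.1 ] open 0.304 gf 2.12
```

Request:
{"name": "apply_moves", "arguments": {
  "steps": [
    [[0.7, -0.03, 0, 0, 0], [0.7, -0.06, 0, -0.01, 0], [0.7, -0.1, 0, -0.01, 0], [0.7, -0.1, 0, -0.01, 0], [0.7, -0.1, 0, -0.01, 0], [0.7, -0.1, 0, -0.01, 0], [0.7, -0.1, 0, -0.01, 0], [0.7, -0.1, 0, -0.01, 0]]
  ]
}}

```text
time: 11.05
eef_pos: [0.5293, 0.1809, 0.1226]
orientation: [-0.001, -0.036, 0.999, -0.0]
ft_force: [-7.1, 0.0, 2.9]
opening: 0.3
grasp_force: 3.3
```

```bash
python3 -c "
from h import *
rep()"
```

```text
t 11.05 TCP [0.5293 0.1809 0.1226] tool yaw-target deg -180.21 M[:,2] [-0.001 -0.    -1.   ] rel sleeve0 in ramp axes mm [96.1 -0.6 80.1] F ramp axes [-7.12  0.56  2.85] open 0.3 gf 3.29
```

The tool moved only 0.3 mm for 1 mm commanded, and the force rose to 7 N. That is the hard stop, and the travel of about 128 mm matches. I'll press a touch more and let it settle.

Request:
{"name": "apply_moves", "arguments": {
  "steps": [
    [[0.7, -0.02, 0, 0, 0], [0.7, -0.05, 0, 0, 0], [0.7, -0.05, 0, 0, 0], [0.7, -0.05, 0, 0, 0], [0.7, -0.05, 0, 0, 0], [0.7, -0.05, 0, 0, 0], [0.7, -0.05, 0, 0, 0], [0.7, -0.05, 0, 0, 0]]
  ]
}}

```text
time: 11.85
eef_pos: [0.5294, 0.1809, 0.1224]
orientation: [-0.001, -0.036, 0.999, -0.0]
ft_force: [-7.0, 0.5, 3.6]
opening: 0.299
grasp_force: 3.9
```

```bash
python3 - <<'E'
from h import *
from cell import camera
rep();w=camera("wrist");rep()
cv2.imwrite("pics/w5.png",cv2.resize(w["pixels"][200:400,170:490],(640,400))[:,:,::-1])
E
```

```text
t 11.85 TCP [0.5294 0.1809 0.1224] tool yaw-target deg -180.2 M[:,2] [-0.002 -0.001 -1.   ] rel sleeve0 in ramp axes mm [96.2 -0.6 79.9] F ramp axes [-6.91  1.03  3.59] open 0.299 gf 3.94
t 11.9 TCP [0.5294 0.1809 0.1225] tool yaw-target deg -180.2 M[:,2] [-0.002 -0.001 -1.   ] rel sleeve0 in ramp axes mm [96.2 -0.6 80. ] F ramp axes [-7.82  0.61  3.71] open 0.295 gf 3.94
```

View pics/w5.png

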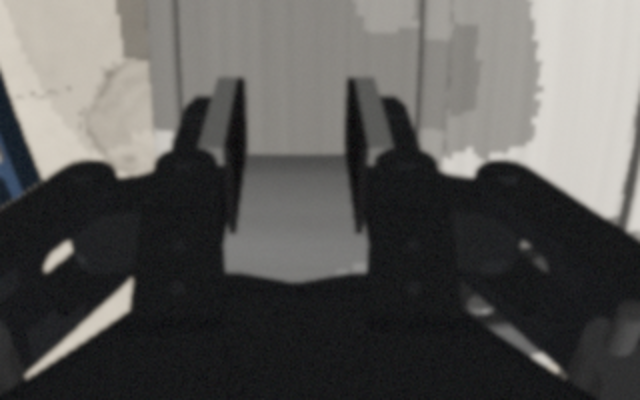

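The sleeve's lower edge runs square across the lane at (295,155), with both fingers against it and a steady 7–8 N. Handing in.

```bash
python3 -c "
from cell import *
print(sign_off())"
```

```text
the job is handed in; nothing more can be done
None
```

I pushed the longer sleeve up the right lane to its end stop and handed in at 11.9 s with the fingers still pressing it at about 7–8 N. Its roughly 128 mm of travel and the force jump at the stop indicate the plunger is fully in. The arm hid the plunger from the cameras, and the sign-off returned no verdict.

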